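Send the lost coat-peg knob down the chute

TASK

Both wells of the lift bin hold something small: one a loose wooden coat-peg knob, the other a ball. Press that well's pedal to bring the knob's floor all the way up, push the knob off over the sill without picking it up so that it goes down the chute into the boot tray, then ease the same pedal gently back so that the floor is fully down again. Leave the ball down in its well and do not disturb the things standing around.

Things in the scene. Friction and masses are not known exactly. Their poses are not given: they have to be found in the camera images.
- bin: grey sheet-metal lift bin, fixed, 78 mm (x) x 182 mm (y) x 120 mm high, two open wells side by side in y. Origin: centre of its underside on the locker top; x points from the pedals (robot side) to the chute, y left, z up. All walls end flush at 120 mm. The pedals' foot plate runs from x = -195 to -35 mm
- well_left (a point): centre of the left well's mouth, level with the rim, at (0, +55, 120) mm in the bin's frame. The well is 70 mm (x) x 64 mm (y) inside. The top of its movable floor lies 46 mm above the locker top when down, 121 mm (1 mm above the rim) when fully up. The thing in it may stand up to 10 mm off centre
- well_right (a point): centre of the right well's mouth, level with the rim, at (0, -55, 120) mm in the bin's frame. The well is 70 mm (x) x 64 mm (y) inside. The top of its movable floor lies 46 mm above the locker top when down, 121 mm (1 mm above the rim) when fully up. The thing in it may stand up to 10 mm off centre
- sill (a point): middle of the bin's far rim, at (40, 0, 120) mm in the bin's frame, where the chute starts: smooth sheet metal 186 mm wide with 28 mm side fences, sloping down at 33 degrees in +x to (150, 0, 46) mm, over the tray
- knob_center (a point): centre (half-way up, on the axis) of the loose beech coat-peg knob: a round turned knob 45 mm tall, standing on its wide face, 43 mm across at the bottom 10 mm, narrowing to 24 mm at the top; about 40 g. It slides well when pushed low down, within 20 mm of its foot; z is its own axis
- ball_center (a point): centre of the small rubber ball, 44 mm across, about 40 g, lying in the other well
- pedal_left (a joint): steel rocker pedal of the left well: plate 100 (bin x) x 46 x 8 mm, pivoted at its middle, (-130, 55, 55) mm in the bin's frame. 0 = toe (robot end) up, floor down; 0.8 rad = toe fully pressed, floor fully up (rises 94 mm per rad). A brake keeps it where it is left; hard stops at both ends. Pressing the toe (about 8 N) raises the floor, pressing the heel (about 4 N) lowers it
- pedal_right (a joint): steel rocker pedal of the right well: plate 100 (bin x) x 46 x 8 mm, pivoted at its middle, (-130, -55, 55) mm in the bin's frame. 0 = toe (robot end) up, floor down; 0.8 rad = toe fully pressed, floor fully up (rises 94 mm per rad). A brake keeps it where it is left; hard stops at both ends. Pressing the toe (about 8 N) raises the floor, pressing the heel (about 4 N) lowers it
- toe_left (a point): top surface of the left pedal, 40 mm from its pivot towards the robot: press down here to raise the floor. With the floor down it is about 74 mm above the locker top, pressed home about 43 mm; it moves with the pedal
- toe_right (a point): top surface of the right pedal, 40 mm from its pivot towards the robot: press down here to raise the floor. With the floor down it is about 74 mm above the locker top, pressed home about 43 mm; it moves with the pedal
- heel_left (a point): top surface of the left pedal, 40 mm from its pivot towards the bin, 53 mm from the bin's front wall: press down here to bring the pedal back and lower the floor. With the floor up it is about 74 mm above the locker top, pressed home about 43 mm; it moves with the pedal
- heel_right (a point): top surface of the right pedal, 40 mm from its pivot towards the bin, 53 mm from the bin's front wall: press down here to bring the pedal back and lower the floor. With the floor up it is about 74 mm above the locker top, pressed home about 43 mm; it moves with the pedal
- tray: boot tray of cracked black rubber, fixed, 300 mm (x) x 340 mm (y), walls 35 mm high and 6 mm thick, beyond the bin under the chute's lower end; origin at the foot of the middle of its near wall (outer face); it reaches from there 300 mm in +x and 170 mm to either side; axes as the bin's
- whistle: plastic whistle, 55 mm long, 22 mm high, bystander beside the left pedal; origin under its barrel
- lunch_tin: dented aluminium lunch tin, 113 x 173 x 61 mm, bystander; origin at the centre of its underside
- drink_bottle: steel drinking bottle, 66 mm across, 190 mm tall, bystander; origin at the centre of its underside
- boot_brush: hand brush lying flat, bystander
- polish_tin: flat round polish tin, 72 mm across, 24 mm high, bystander beside the right pedal; origin at the centre of its underside
- padlock: brass padlock lying flat, 45 mm wide, 72 mm long, 20 mm high, bystander; origin under the centre of its case
There are look-alikes about, which are no part of the job. Of the things shaped like the part that bears ball_center, the red one is meant.

How it is judged:
By the outcome, as a careful person would: the job done as asked, in the order asked, and still so for the second after the job is handed in, with the robot touching nothing.
It also fails if it takes over 48 s, if anything falls off the work surface, if the arm or the gripper's body presses on something with over 40 N, if the wrist force passes 120 N, or if a joint passes its speed limit or range.

ROBOT

A 6-joint arm with a two-finger parallel gripper is mounted at the origin on the work surface. World frame = base frame: x ahead of the robot, y to its left, z up, the work surface at z = 0. Lengths are in m, angles in rad, forces in N, time in s.
With the tool pointing down it reaches from about 0.25 to 0.725 m from the base axis. Payload 9.7 kg.
Tool frame: the origin (TCP) lies midway between the tips of the shut fingers; the grasp point (between the pads) lies 19 mm behind it; x points along the fingers, y is the direction in which the jaws open and shut, and the axes are right-handed (so a half turn about x gives the same grasp; the last joint's range is limited). The gripper opens to 85 mm and grips with 20 to 120 N. Pads are 22 mm wide; open, the fingers measure 114 mm over their backs; the gripper's body (76 mm by 85 mm) begins 54 mm behind the grasp point. The pads swing forward as they close: fully open they stand 13 mm farther back than shut.
Start: joints at [-1.292, 0.087, 0.176, 1.66, 0, 1.571], TCP at [0.151, -0.529, 0.231] pointing down, gripper open.
Joint ranges: [-3.13, 3.13], [-0.85, 1.81], [-1.15, 1.24], [-2.2, 2.28], [-1.44, 1.52], [-3.14, 3.14]. Speed limits (rad/s): [2.22, 2.22, 2.57, 3.14, 3.14, 3.14].

INTERFACE

Orientations are given as a unit quaternion [x, y, z, w].
In Python, from rig import r, vision gives the robot as it stands. The module is installed in compiled form; this text tells all that it offers.
- The arm moves only by the tool step_arm, never from a script. Its argument "deltas" is a list of rows, each a list of 7 numbers: the turn, a rotation vector about the tool's x, y, z in rad, then the shift along the tool's x, y, z in mm, then the finger opening in mm, from 0 to 85.4. In form: [[ax, ay, az, x, y, z, jaw], ...]. A call has 1 to 8 rows; each row is the pose to reach, as a shift and turn from the pose commanded when the call began, along the tool's axes at that moment; what a row does not reach only later rows make up. A row lasts 1/10 s, in which the tool goes at most 50 mm and 8.59 degrees, less where a joint would pass 70% of its speed; a pose out of reach is approached as far as the arm can. A call with a gripper value outside its range is refused whole. The fingers move at their own pace and stop on an object; "squeeze" is the grip in N (left out, the last holds). Time passes only in rows, so rows that repeat a pose let the fingers close. It gives the time, the measured TCP pose, the force and the opening at its end, in the units of the state.
- r.state(): the state, without advancing time (a new reading comes with each control period).
- vision.capture(name): name is "side" or "top"; returns the picture (420x560x3 uint8, blue, green, red); there is no depth.
- vision.camera_model(name): a dict with "fx", "fy", "cx", "cy" (pixels), "extrinsics" (4x4, takes a point from world to camera coordinates). Camera axes: x right, y down, z forward; pixel columns grow to the right and rows downward; lengths in m; the calibration is good to about 2 mm. A picture is of the moment at which its call begins. camera_model takes no time and is no camera call.
- r.finish_job(): hands the job in, once; it reports no verdict.
The state is a dict: "t": time; "q": joint angles; "qvel": joint speeds; "effort": joint torques, N m; "ee_pos": TCP position; "tool_rot": TCP orientation; "wrist_force": force on the tool from outside, world axes, zero at the start; "moment": the same for the moment, N m; "opening": opening from 0.0 (shut) to 1.0 (fully open).
Only numpy, scipy, OpenCV 4.12 (cv2) and the standard library are available. Lean on these libraries where they do the work, as an engineer would, in place of code of your own. Each camera call takes 0.05 s, during which the arm holds its last target.

## Working session

There is one attempt and no reset: what is moved stays moved. The work goes in short steps, Python scripts to look and compute and a tool call to move; the robot and the scene stay as the last step left them, time stands still between calls to the robot, and variables do not carry over. Pictures are saved under pics/ and viewed, and the job is handed in when it is done.

Besides the shell and the picture viewer there is one more tool, called after "Call:" in YAML: its name, and indented under it one key for each argument. step_arm: Moves the arm, as the interface text tells. Its arguments: {"type":"object","properties":{"deltas":{"type":"array","items":{"type":"array","items":{"type":"number"}}},"squeeze":{"type":"number"}},"required":["deltas"]}

```bash
mkdir -p pics; python3 - <<'E'
from rig import r, vision
import cv2
print(r.state())
for n in("side","top"):
    cv2.imwrite(f"pics/{n}0.png",vision.capture(n)); print(n,vision.camera_model(n))
E
```

```text
{'t': 0.0, 'q': array([-1.29200583e+00,  8.74842149e-02,  1.75145848e-01,  1.65981769e+00,
       -3.28488944e-06,  1.57081952e+00]), 'qvel': array([ 0.00020978,  0.00041715,  0.00014284, -0.0001042 , -0.00171159,
       -0.00094599]), 'effort': array([-2.43595105e-04, -5.20380592e+01,  4.64814699e+01,  1.60084834e-02,
        5.98968904e-05,  2.67816830e-06]), 'ee_pos': array([ 0.15129168, -0.52854201,  0.23057582]), 'tool_rot': array([-0.70018102, -0.09871619,  0.70031692, -0.09776437]), 'wrist_force': array([-0.18453608, -0.24660085,  0.20468017]), 'moment': array([ 0.00230257, -0.0216321 , -0.00660585]), 'opening': 1.0027259632193304}
side {'fx': 474.09072053382715, 'fy': 474.09072053382715, 'cx': 282.5519340887717, 'cy': 213.60814209573954, 'extrinsics': array([[ 0.93585818, -0.35213469, -0.01306222, -0.48844749],
       [-0.18110943, -0.44886978, -0.8750516 ,  0.17151808],
       [ 0.30227278,  0.82128989, -0.48385337,  1.1085161 ],
       [ 0.        ,  0.        ,  0.        ,  1.        ]])}
top {'fx': 473.46335744921987, 'fy': 473.46335744921987, 'cx': 281.3797187092985, 'cy': 208.90162111698987, 'extrinsics': array([[-1.86613344e-02, -9.99825854e-01, -1.31010735e-04,
         4.90388983e-03],
       [-9.97217319e-01,  1.86221060e-02, -7.21861174e-02,
         5.55911974e-01],
       [ 7.21759862e-02, -1.21644310e-03, -9.97391171e-01,
         1.28636141e+00],
       [ 0.00000000e+00,  0.00000000e+00,  0.00000000e+00,
         1.00000000e+00]])}
```

View pics/side0.png

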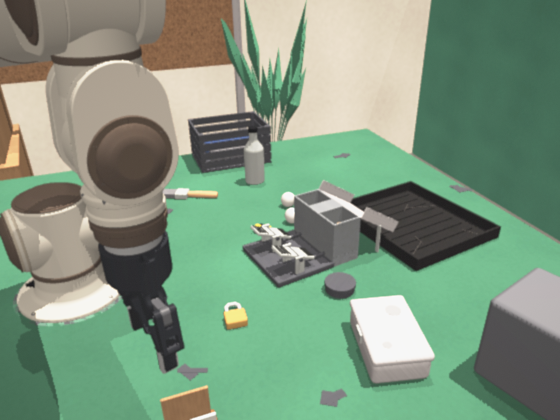

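View pics/top0.png

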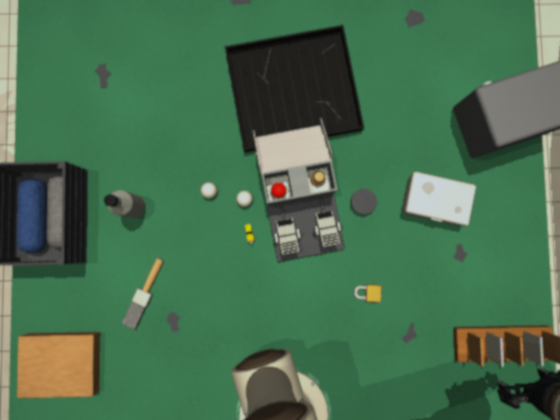

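The top view shows the red ball in the left well (278,190) and the knob in the right well (318,178). The bin is turned slightly counter-clockwise. I'll zoom in to measure its pose.

```bash
python3 - <<'E'
import cv2
a=cv2.imread("pics/top0.png")[110:275,220:390]
cv2.imwrite("pics/topz.png",cv2.resize(a,None,fx=3.5,fy=3.5,interpolation=cv2.INTER_CUBIC))
a=cv2.imread("pics/side0.png")[170:300,230:410]
cv2.imwrite("pics/sidez.png",cv2.resize(a,None,fx=4,fy=4,interpolation=cv2.INTER_CUBIC))
E
```

```text
(no output)
```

View pics/topz.png

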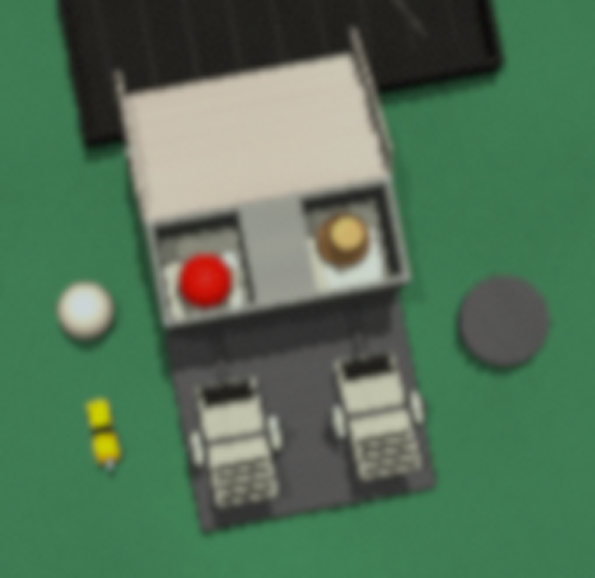

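View pics/sidez.png

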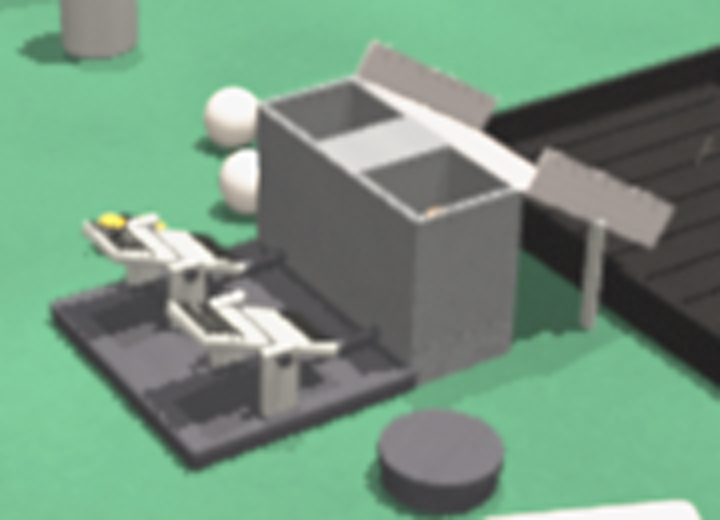

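```bash
cat > h.py <<'E'
import numpy as np
from rig import r, vision
def ray(n,u,v,z):
    m=vision.camera_model(n);E=m["extrinsics"];R=E[:3,:3];c=-R.T@E[:3,3]
    d=R.T@np.array([(u-m["cx"])/m["fx"],(v-m["cy"])/m["fy"],1]);return c+d*(z-c[2])/d[2]
def proj(n,p):
    m=vision.camera_model(n);E=m["extrinsics"];q=E[:3,:3]@p+E[:3,3]
    return q[0]/q[2]*m["fx"]+m["cx"],q[1]/q[2]*m["fy"]+m["cy"]
E
python3 - <<'E'
from h import *
def tz(u,v,z): return ray("top",220+u/3.5,110+v/3.5,z)
def sz(u,v,z): return ray("side",230+u/4,170+v/4,z)
P={}
for k,(u,v) in dict(nl=(165,325),nr=(409,281),fl=(150,219),fr=(390,180)).items(): P[k]=tz(u,v,.12);print(k,P[k])
for k,(u,v) in dict(nl=(260,105),nr=(416,220),fr=(519,187),fl=(357,80)).items(): print('s',k,sz(u,v,.12))
for u,v in((207,531),(437,487)):print('foot',tz(u,v,.01))
for u,v in((52,308),(195,458)):print('foots',sz(u,v,.01))
print('knob top',tz(348,231,.091)); print('ball',tz(205,280,.068))
E
```

```text
nl [0.56480659 0.0306596  0.12      ]
nr [ 0.5937103  -0.14796269  0.12      ]
fl [0.64286888 0.04035371 0.12      ]
fr [ 0.66840952 -0.13605291  0.12      ]
s nl [0.56616831 0.02077424 0.12      ]
s nr [ 0.59501142 -0.15111514  0.12      ]
s fr [ 0.66953508 -0.13878095  0.12      ]
s fl [0.64012525 0.03069706 0.12      ]
foot [0.41071515 0.00340896 0.01      ]
foot [ 0.44187637 -0.1788054   0.01      ]
foots [0.41335717 0.00270054 0.01      ]
foots [ 0.44495235 -0.18010899  0.01      ]
knob top [ 0.6354028  -0.10676173  0.091     ]
ball [0.60308673 0.00112656 0.068     ]
```

```bash
cat >> h.py <<'E'
from scipy.spatial.transform import Rotation as Ro
PSI=np.deg2rad(9.4);O=np.array([.6185,-.0562,0])
B=Ro.from_euler('z',PSI)
def b2w(p): return B.apply(np.array(p)/1000)+O
def w2b(p): return B.inv().apply(np.array(p)-O)*1000
def go(p,flip=False,pitch=0):
    """delta from measured pose to bin-frame point p (mm), tool down, jaws along bin y"""
    s=r.state();T=Ro.from_quat(s["tool_rot"]);
    x=np.array([0,0,-1.]);y=np.array([0,1.,0])*(-1 if flip else 1);M=np.c_[x,y,np.cross(x,y)]
    G=B*Ro.from_euler('y',pitch)*Ro.from_matrix(M)
    return np.round((T.inv()*G).as_rotvec(),3),np.round(T.inv().apply(b2w(p)-s["ee_pos"])*1000,1)
def show():
    s=r.state();print("t",round(s["t"],2),"bin",w2b(s["ee_pos"]).round(1),"F",s["wrist_force"].round(1),"op",round(s["opening"],2),"q",s["q"].round(2))
E
python3 - <<'E'
from h import *
show();print(Ro.from_quat(r.state()["tool_rot"]).as_matrix().round(3))
for f in(0,1):print(go([-172,-55,110],f))
print(b2w([-172,-55,110]))
for n in("top","side"):
  for p in([-170,-55,74],[-170,55,74],[-130,-55,55],[-35,-32,120],[35,-87,120]):print(n,p,proj(n,b2w(p)))
E
```

```text
t 0.1 bin [-538.1 -389.7  230.6] F [-0.2  1.4 -0.5] op 1.0 q [-1.29  0.09  0.18  1.66  0.    1.57]
[[-0.     0.275 -0.961]
 [ 0.001 -0.961 -0.275]
 [-1.    -0.001 -0.   ]]
(array([-3.027e+00, -2.000e-03,  0.000e+00]), array([ 121. , -290.5, -402. ]))
(array([0.115, 0.   , 0.001]), array([ 121. , -290.5, -402. ]))
[ 0.45779252 -0.13855353  0.11      ]
top [-170, -55, 74] (np.float64(332.49827448516925), np.float64(242.91671569360767))
top [-170, 55, 74] (np.float64(291.40400139005703), np.float64(250.54074527670554))
top [-130, -55, 55] (np.float64(328.9059173095922), np.float64(228.19200312210933))
top [-35, -32, 120] (np.float64(315.58371774378736), np.float64(192.43918655322793))
top [35, -87, 120] (np.float64(331.5428040343736), np.float64(161.87809262469543))
side [-170, -55, 74] (np.float64(278.03441726786355), np.float64(250.5378536844222))
side [-170, 55, 74] (np.float64(256.2803557360365), np.float64(229.68716448397305))
side [-130, -55, 55] (np.float64(292.8440458599234), np.float64(252.42770422286665))
side [-35, -32, 120] (np.float64(321.37136281907135), np.float64(214.33515218462406))
side [35, -87, 120] (np.float64(358.40555014724515), np.float64(216.45903386872948))
```

Call:
step_arm:
  deltas:
    - [0.0, 0, 0, 0, -29, -40, 0]
    - [0.0, 0, 0, 0, -58, -80, 0]
    - [0.03, 0, 0, 0, -87, -120, 0]
    - [0.05, 0, 0, 0, -116, -160, 0]
    - [0.07, 0, 0, 0, -145, -200, 0]
    - [0.09, 0, 0, 0, -174, -240, 0]
    - [0.1, 0, 0, 20, -203, -280, 0]
    - [0.115, 0, 0, 40, -232, -320, 0]

```text
t: 0.9
ee_pos: [0.3924, -0.2208, 0.1935]
tool_rot: [0.705, 0.057, -0.704, 0.058]
wrist_force: [0.7, -1.0, 0.9]
opening: -0.0
```

```bash
sed -i 's/-.0562,0/-.0548,0/' h.py; python3 - <<'E'
from h import *
show();print(go([-172,-55,105],True))
E
```

```text
t 0.9 bin [-250.2 -126.9  193.5] F [ 0.7 -1.   0.9] op -0.0 q [-0.51 -0.16 -0.14  1.59 -0.    2.47]
(array([-0.001, -0.001, -0.001]), array([ 88.6, -72. , -78. ]))
```

Call:
step_arm:
  deltas:
    - [0, 0, 0, 20, -24, -26, 0]
    - [0, 0, 0, 45, -48, -52, 0]
    - [0, 0, 0, 70, -72, -78, 0]
    - [0, 0, 0, 89, -72, -78, 0]
    - [0, 0, 0, 89, -72, -78, 0]

```text
t: 1.4
ee_pos: [0.4553, -0.1374, 0.1018]
tool_rot: [-0.703, -0.059, 0.706, -0.058]
wrist_force: [-1.1, -0.5, 0.7]
opening: -0.001
```

```bash
python3 - <<'E'
from h import *
import cv2
show();print(go([-172,-55,75],True))
for n,(a,b,c,d) in dict(top=(110,275,220,390),side=(170,300,230,410)).items():
    cv2.imwrite(f"pics/{n}1.png",cv2.resize(vision.capture(n)[a:b,c:d],None,fx=3.5,fy=3.5,interpolation=cv2.INTER_CUBIC))
E
```

```text
t 1.4 bin [-174.5  -54.9  101.8] F [-1.1 -0.5  0.7] op -0.0 q [-0.29 -0.1  -0.26  1.42 -0.    2.68]
(array([0.002, 0.005, 0.002]), array([26.8,  0.2, -2.6]))
```

View pics/side1.png

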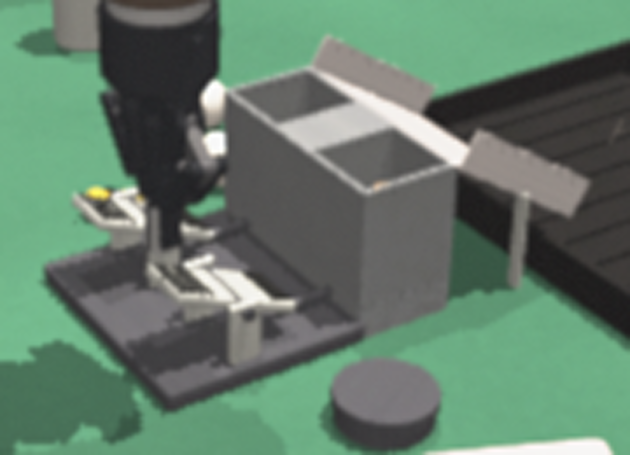

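View pics/top1.png

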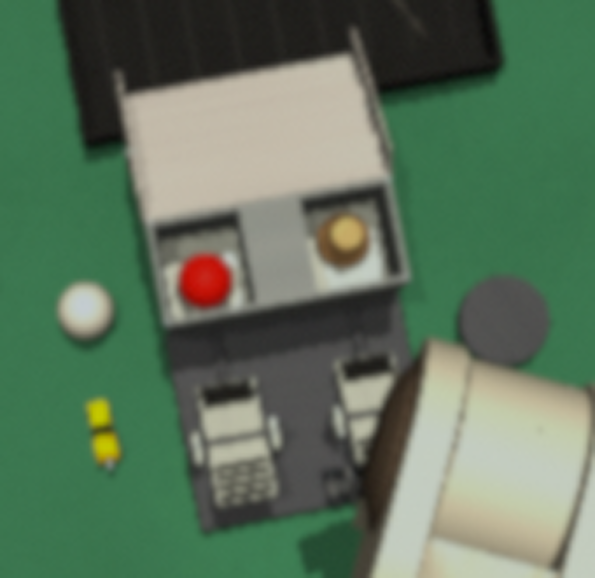

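```bash
python3 - <<'E'
from h import *
p=r.state()["ee_pos"]
for n in("top","side"): print(n,proj(n,p),[proj(n,p+B.apply([0,dy,.08])) for dy in(-.05,0.05)], proj(n,b2w([-170,-55,74])))
E
```

```text
top (np.float64(334.0651280472133), np.float64(244.26151385290487)) [(np.float64(358.2325840030215), np.float64(240.53970397687704)), (np.float64(317.2736802557579), np.float64(248.14136429010347))] (np.float64(331.9664151220743), np.float64(242.9266695566161))
side (np.float64(276.45568257628713), np.float64(239.59269646361162)) [(np.float64(287.2980091280386), np.float64(218.2984701736427)), (np.float64(265.0233242100015), np.float64(199.84314099944675))] (np.float64(277.8265352190475), np.float64(250.22821521546985))
```

Call:
step_arm:
  deltas:
    - [0, 0, 0, 10, 0, -2, 0]
    - [0, 0, 0, 20, 0, -2, 0]
    - [0, 0, 0, 26, 0, -2, 0]
    - [0, 0, 0, 30, 0, -2, 0]
    - [0, 0, 0, 34, 0, -2, 0]
    - [0, 0, 0, 38, 0, -2, 0]

```text
t: 2.1
ee_pos: [0.4578, -0.1389, 0.0671]
tool_rot: [-0.704, -0.057, 0.705, -0.058]
wrist_force: [-5.1, -0.8, 7.9]
opening: -0.003
```

```bash
python3 - <<'E'
from h import *
show()
E
```

```text
t 2.1 bin [-172.2  -56.7   67.1] F [-5.1 -0.8  7.9] op -0.0 q [-0.29 -0.08 -0.31  1.34 -0.    2.68]
```

Call:
step_arm:
  deltas:
    - [0, 0, 0, 3, 0, 0, 0]
    - [0, 0, 0, 6, 0, 0, 0]
    - [0, 0, 0, 9, 0, 0, 0]
    - [0, 0, 0, 12, 0, 0, 0]
    - [0, 0, 0, 14, 0, 0, 0]
    - [0, 0, 0, 16, 0, 0, 0]
    - [0, 0, 0, 18, 0, 0, 0]
    - [0, 0, 0, 20, 0, 0, 0]

```text
t: 2.9
ee_pos: [0.4584, -0.1388, 0.0473]
tool_rot: [0.705, 0.057, -0.705, 0.058]
wrist_force: [-2.4, -0.6, 7.0]
opening: 0.004
```

```bash
python3 - <<'E'
from h import *
show()
E
```

```text
t 2.9 bin [-171.6  -56.7   47.3] F [-2.4 -0.6  7. ] op 0.0 q [-0.29 -0.07 -0.34  1.3  -0.    2.68]
```

Call:
step_arm:
  deltas:
    - [0, 0, 0, 1, 0, 0, 0]
    - [0, 0, 0, 2, 0, 0, 0]
    - [0, 0, 0, 3, 0, 0, 0]
    - [0, 0, 0, 4, 0, 0, 0]
    - [0, 0, 0, 5, 0, 0, 0]
    - [0, 0, 0, 5, 0, 0, 0]

```text
t: 3.5
ee_pos: [0.4593, -0.1388, 0.044]
tool_rot: [0.706, 0.057, -0.704, 0.058]
wrist_force: [-6.4, 2.6, 18.8]
opening: 0.0
```

```bash
python3 - <<'E'
from h import *
show()
E
```

```text
t 3.5 bin [-170.8  -56.8   44. ] F [-6.4  2.6 18.8] op 0.0 q [-0.29 -0.07 -0.35  1.29  0.    2.68]
```

Call:
step_arm:
  deltas:
    - [0, 0, 0, 1, 0, 0, 0]
    - [0, 0, 0, 2, 0, 0, 0]
    - [0, 0, 0, 2, 0, 0, 0]

```text
t: 3.8
ee_pos: [0.4594, -0.1388, 0.0436]
tool_rot: [0.706, 0.057, -0.703, 0.058]
wrist_force: [-11.6, 3.2, 33.7]
opening: -0.001
```

```bash
python3 - <<'E'
from h import *
import cv2
show()
cv2.imwrite(f"pics/s2.png",cv2.resize(vision.capture("side")[170:300,230:410],None,fx=4,fy=4,interpolation=cv2.INTER_CUBIC))
E
```

```text
t 3.8 bin [-170.7  -56.9   43.6] F [-11.6   3.2  33.7] op -0.0 q [-0.29 -0.07 -0.35  1.29  0.    2.68]
```

View pics/s2.png

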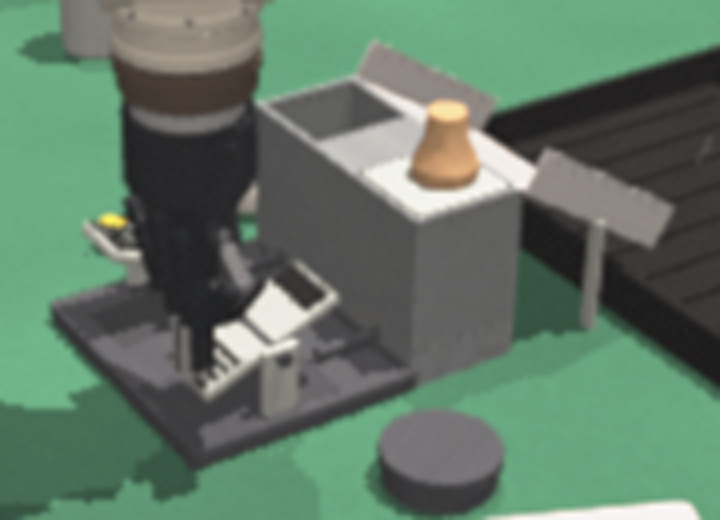

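Call:
step_arm:
  deltas:
    - [0, 0, 0, -20, 0, 0, 0]
    - [0, 0, 0, -50, 0, 0, 0]
    - [0, 0, 0, -90, 0, 0, 10]
    - [0, 0, 0, -130, 0, 0, 20]
    - [0, 0, 0, -150, 0, 0, 20]
    - [0, 0, 0, -150, 0, 0, 20]

```text
t: 4.45
ee_pos: [0.4597, -0.139, 0.1929]
tool_rot: [0.706, 0.057, -0.703, 0.058]
wrist_force: [-0.3, 0.3, -0.8]
opening: 0.235
```

```bash
python3 - <<'E'
from h import *
import cv2
show()
for n,(a,b,c,d) in dict(top=(110,275,220,390),side=(170,300,230,410)).items():
    im=vision.capture(n);cv2.imwrite(f"pics/{n}3r.png",im)
    cv2.imwrite(f"pics/{n}3.png",cv2.resize(im[a:b,c:d],None,fx=3.5,fy=3.5,interpolation=cv2.INTER_CUBIC))
print(go([-58,-53,175],True))
E
```

```text
t 4.45 bin [-170.4  -57.1  192.9] F [-0.3  0.3 -0.8] op 0.23 q [-0.29 -0.1  -0.08  1.58 -0.    2.68]
(array([-0.001, -0.   , -0.   ]), array([  14.4,   -3.6, -113.4]))
```

View pics/side3.png

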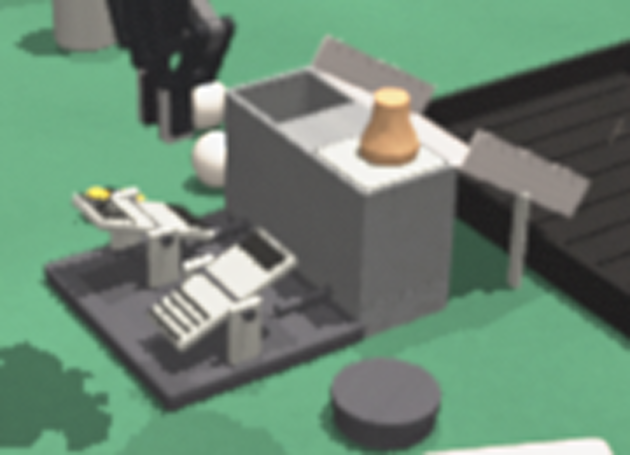

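View pics/top3.png

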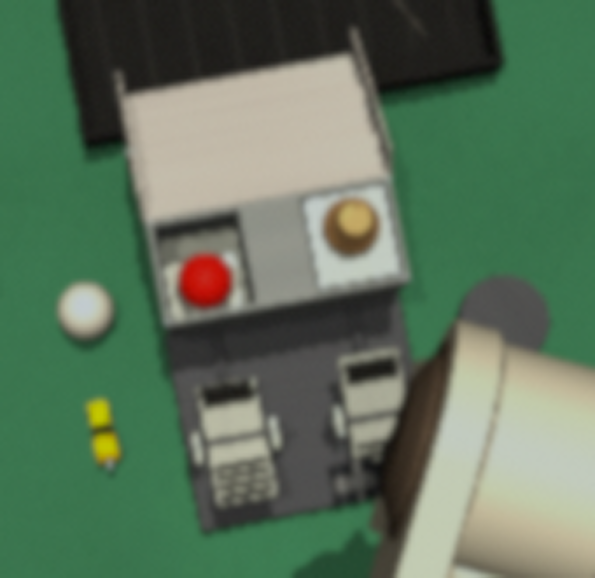

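```bash
python3 - <<'E'
from h import *
print(w2b(ray("top",220+353/3.5,110+219/3.5,.166)), w2b(ray("top",220+350/3.5,110+229/3.5,.128)), w2b(ray("side",230+389/3.5,170+151/3.5,.126)))
E
```

```text
[  6.49796577 -51.17569044 166.        ] [  4.71968545 -51.82837843 128.        ] [  2.53052896 -62.12060252 126.        ]
```

Call:
step_arm:
  deltas:
    - [0, 0, 0, 0, -1, -40, 20]
    - [0, 0, 0, 0, -2, -80, 20]
    - [0, 0, 0, 14, -3, -113, 20]
    - [0, 0, 0, 40, -3, -113, 20]
    - [0, 0, 0, 65, -3, -113, 20]
    - [0, 0, 0, 65, -3, -113, 20]

```text
t: 5.15
ee_pos: [0.5672, -0.1165, 0.1192]
tool_rot: [-0.702, -0.059, 0.708, -0.057]
wrist_force: [0.3, 0.3, -0.5]
opening: 0.238
```

```bash
python3 - <<'E'
from h import *
import cv2
show()
for n,(a,b,c,d) in dict(top=(110,275,220,390),side=(170,300,230,410)).items():
    im=vision.capture(n)
    cv2.imwrite(f"pics/{n}4.png",cv2.resize(im[a:b,c:d],None,fx=3.5,fy=3.5,interpolation=cv2.INTER_CUBIC))
print(go([-40,-53.5,127],True))
E
```

```text
t 5.15 bin [-60.7 -52.4 119.2] F [ 0.3  0.3 -0.5] op 0.24 q [-0.2   0.15  0.03  1.46  0.    2.78]
(array([-0.   ,  0.002,  0.001]), array([ -3.1,   0.3, -19.2]))
```

View pics/side4.png

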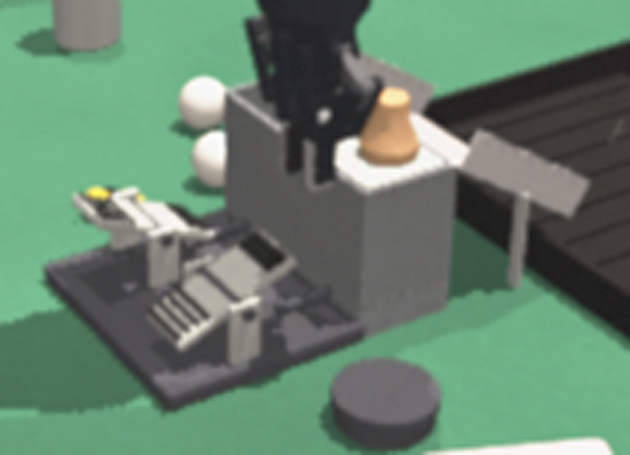

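View pics/top4.png

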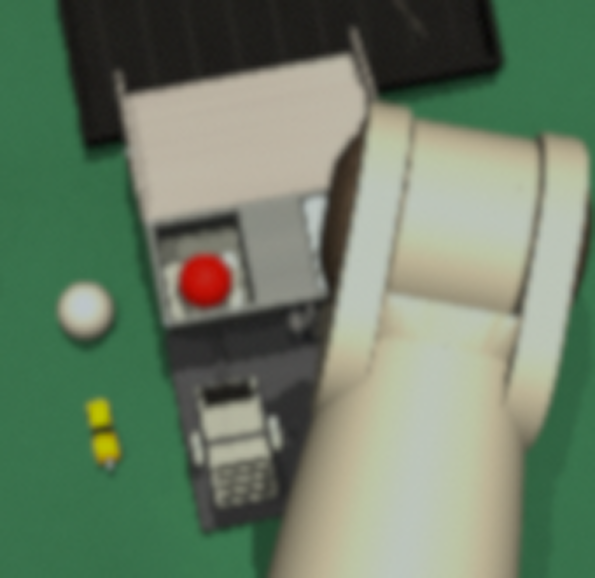

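Call:
step_arm:
  deltas:
    - [0, 0, 0, -3, 0, 0, 20]
    - [0, 0, 0, -3, 0, -6, 20]
    - [0, 0, 0, -3, 0, -12, 20]
    - [0, 0, 0, -3, 0, -18, 20]
    - [0, 0, 0, -3, 0, -24, 20]
    - [0, 0, 0, -3, 0, -28, 20]
    - [0, 0, 0, -3, 0, -32, 20]
    - [0, 0, 0, -3, 0, -36, 20]

```text
t: 6.05
ee_pos: [0.6054, -0.111, 0.1276]
tool_rot: [-0.705, -0.058, 0.705, -0.058]
wrist_force: [-0.5, -0.0, 1.0]
opening: 0.239
```

```bash
python3 - <<'E'
from h import *
import cv2
show()
for n,(a,b,c,d) in dict(side=(170,300,230,410)).items():
    im=vision.capture(n)
    cv2.imwrite(f"pics/{n}5.png",cv2.resize(im[a:b,c:d],None,fx=3.5,fy=3.5,interpolation=cv2.INTER_CUBIC))
print(go([20,-53.5,127],True))
E
```

```text
t 6.05 bin [-22.1 -53.3 127.6] F [-0.5 -0.   1. ] op 0.24 q [-0.18  0.23  0.14  1.48  0.    2.8 ]
(array([-0., -0.,  0.]), array([  0.6,   0.2, -41.7]))
```

View pics/side5.png

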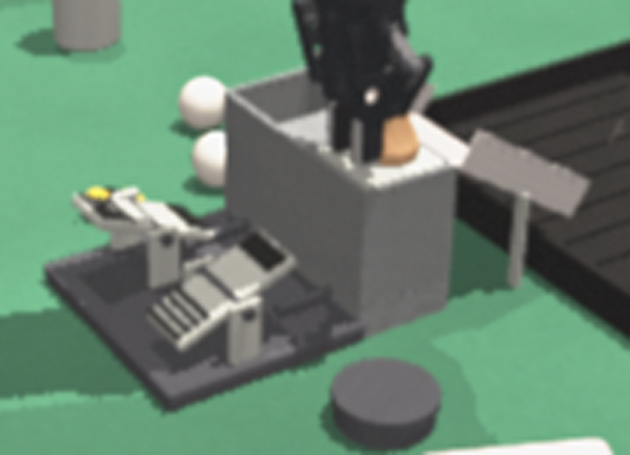

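The fingers are now right behind the knob at about (400,140) and low down. I'll push it on over the sill.

Call:
step_arm:
  deltas:
    - [0, 0, 0, 0, 0, -5, 20]
    - [0, 0, 0, 0, 0, -10, 20]
    - [0, 0, 0, 0, 0, -15, 20]
    - [0, 0, 0, 0, 0, -20, 20]
    - [0, 0, 0, 0, 0, -25, 20]
    - [0, 0, 0, 0, 0, -30, 20]
    - [0, 0, 0, 0, 0, -35, 20]
    - [0, 0, 0, 0, 0, -40, 20]

```text
t: 6.9
ee_pos: [0.645, -0.1046, 0.1278]
tool_rot: [0.705, 0.058, -0.705, 0.058]
wrist_force: [0.1, 0.1, 1.0]
opening: 0.234
```

```bash
python3 - <<'E'
from h import *
import cv2
show()
for n,(a,b,c,d) in dict(side=(170,300,230,500)).items():
    im=vision.capture(n)
    cv2.imwrite(f"pics/{n}6.png",cv2.resize(im[a:b,c:d],None,fx=2.8,fy=2.8,interpolation=cv2.INTER_CUBIC))
E
```

```text
t 6.9 bin [ 18.  -53.4 127.8] F [0.1 0.1 1. ] op 0.23 q [-0.16  0.32  0.25  1.5  -0.    2.82]
```

View pics/side6.png

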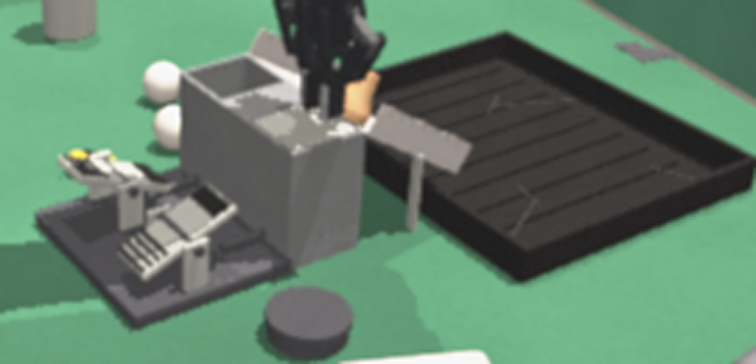

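Call:
step_arm:
  deltas:
    - [0, 0, 0, 0, 0, -4, 20]
    - [0, 0, 0, 0, 0, -8, 20]
    - [0, 0, 0, 0, 0, -12, 20]
    - [0, 0, 0, 0, 0, -14, 20]
    - [0, 0, 0, 0, 0, -14, 20]
    - [0, 0, 0, 0, 0, -14, 20]

```text
t: 7.55
ee_pos: [0.6583, -0.1023, 0.1277]
tool_rot: [-0.705, -0.058, 0.705, -0.058]
wrist_force: [0.0, -0.3, -0.4]
opening: 0.233
```

```bash
python3 - <<'E'
from h import *
import cv2
show()
for n,(a,b,c,d) in dict(side=(170,300,230,500)).items():
    im=vision.capture(n)
    cv2.imwrite(f"pics/{n}7.png",cv2.resize(im[a:b,c:d],None,fx=2.8,fy=2.8,interpolation=cv2.INTER_CUBIC))
E
```

```text
t 7.55 bin [ 31.5 -53.4 127.7] F [ 0.  -0.3 -0.4] op 0.23 q [-0.15  0.36  0.29  1.51 -0.    2.82]
```

View pics/side7.png

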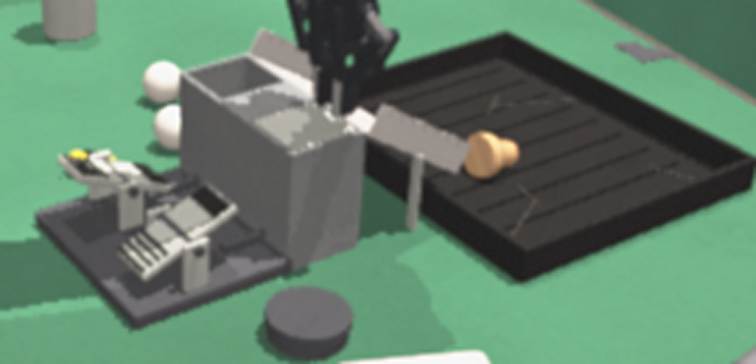

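The knob lies in the tray at (490,155). Next I'll retreat upward and back over the right heel with the fingers shut.

Call:
step_arm:
  deltas:
    - [0, 0, 0, -30, 0, 0, 10]
    - [0, 0, 0, -60, 0, 20, 0]
    - [0, 0, 0, -60, 1, 60, 0]
    - [0, 0, 0, -60, 2, 100, 0]
    - [0, 0, 0, -60, 2, 124, 0]
    - [0, 0, 0, -60, 2, 124, 0]
    - [0, 0, 0, -60, 2, 124, 0]

```text
t: 8.3
ee_pos: [0.5364, -0.1247, 0.1884]
tool_rot: [0.705, 0.058, -0.704, 0.058]
wrist_force: [-0.1, -0.1, 0.1]
opening: -0.001
```

```bash
python3 - <<'E'
from h import *
import cv2
show();print(go([-93,-55,85],True))
for n,(a,b,c,d) in dict(top=(20,275,220,390),side=(170,300,230,410)).items():
    im=vision.capture(n)
    cv2.imwrite(f"pics/{n}8.png",cv2.resize(im[a:b,c:d],None,fx=2.3 if n=='top' else 3.5,fy=2.3 if n=='top' else 3.5,interpolation=cv2.INTER_CUBIC))
E
```

```text
t 8.3 bin [-92.4 -55.5 188.4] F [-0.1 -0.1  0.1] op -0.0 q [-0.23  0.07  0.08  1.57  0.    2.75]
(array([-0.001, -0.001, -0.   ]), array([103.4,  -0.6,   0.7]))
```

View pics/side8.png

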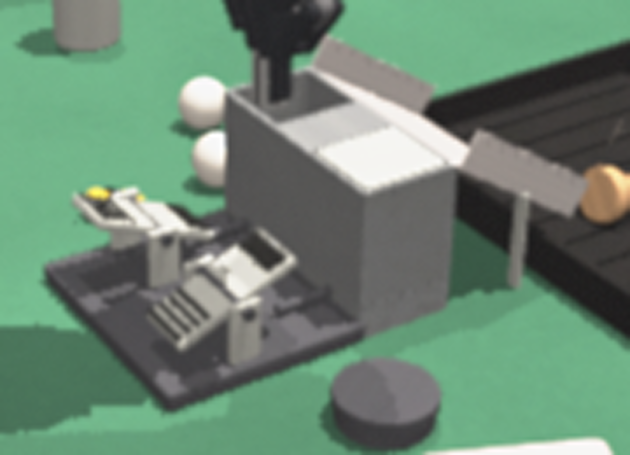

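View pics/top8.png

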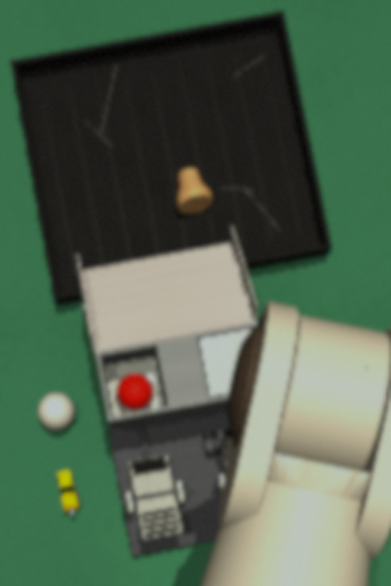

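Call:
step_arm:
  deltas:
    - [0, 0, 0, 30, 0, 2, 0]
    - [0, 0, 0, 60, 0, 2, 0]
    - [0, 0, 0, 85, 0, 2, 0]
    - [0, 0, 0, 100, 0, 2, 0]
    - [0, 0, 0, 106, 0, 2, 0]
    - [0, 0, 0, 109, 0, 2, 0]

```text
t: 9.0
ee_pos: [0.5348, -0.1248, 0.0787]
tool_rot: [-0.705, -0.058, 0.705, -0.058]
wrist_force: [0.1, -0.3, 0.3]
opening: -0.003
```

```bash
python3 - <<'E'
from h import *
import cv2
show()
for n,(a,b,c,d) in dict(side=(170,300,230,410)).items():
    im=vision.capture(n)
    cv2.imwrite(f"pics/{n}9.png",cv2.resize(im[a:b,c:d],None,fx=3.5,fy=3.5,interpolation=cv2.INTER_CUBIC))
E
```

```text
t 9.0 bin [-94.  -55.4  78.7] F [ 0.1 -0.3  0.3] op -0.0 q [-0.23  0.08 -0.12  1.37  0.    2.75]
```

View pics/side9.png

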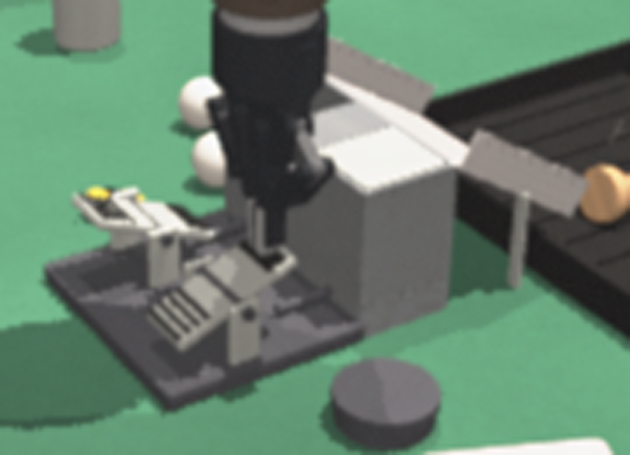

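Call:
step_arm:
  deltas:
    - [0, 0, 0, 1.5, 0, 0, 0]
    - [0, 0, 0, 3, 0, 0, 0]
    - [0, 0, 0, 4, 0, 0, 0]
    - [0, 0, 0, 5, 0, 0, 0]
    - [0, 0, 0, 6, 0, 0, 0]
    - [0, 0, 0, 7, 0, 0, 0]
    - [0, 0, 0, 8, 0, 0, 0]
    - [0, 0, 0, 9, 0, 0, 0]

```text
t: 9.85
ee_pos: [0.5345, -0.1249, 0.0698]
tool_rot: [0.705, 0.058, -0.705, 0.058]
wrist_force: [1.4, 0.2, 4.5]
opening: 0.002
```

Call:
step_arm:
  deltas:
    - [0, 0, 0, 1, 0, 0, 0]
    - [0, 0, 0, 2, 0, 0, 0]
    - [0, 0, 0, 3, 0, 0, 0]
    - [0, 0, 0, 4, 0, 0, 0]
    - [0, 0, 0, 5, 0, 0, 0]
    - [0, 0, 0, 6, 0, 0, 0]
    - [0, 0, 0, 7, 0, 0, 0]
    - [0, 0, 0, 8, 0, 0, 0]

```text
t: 10.65
ee_pos: [0.5345, -0.1248, 0.0617]
tool_rot: [0.705, 0.058, -0.705, 0.058]
wrist_force: [2.7, 0.2, 4.6]
opening: -0.0
```

Call:
step_arm:
  deltas:
    - [0, 0, 0, 1, 0, 0, 0]
    - [0, 0, 0, 2, 0, 0, 0]
    - [0, 0, 0, 3, 0, 0, 0]
    - [0, 0, 0, 4, 0, 0, 0]
    - [0, 0, 0, 5, 0, 0, 0]
    - [0, 0, 0, 6, 0, 0, 0]
    - [0, 0, 0, 7, 0, 0, 0]
    - [0, 0, 0, 8, 0, 0, 0]

```text
t: 11.45
ee_pos: [0.5347, -0.1248, 0.0541]
tool_rot: [0.705, 0.058, -0.704, 0.058]
wrist_force: [3.9, 2.0, 6.1]
opening: 0.001
```

Call:
step_arm:
  deltas:
    - [0, 0, 0, 1, 0, 0, 0]
    - [0, 0, 0, 2, 0, 0, 0]
    - [0, 0, 0, 3, 0, 0, 0]
    - [0, 0, 0, 4, 0, 0, 0]
    - [0, 0, 0, 5, 0, 0, 0]
    - [0, 0, 0, 6, 0, 0, 0]
    - [0, 0, 0, 7, 0, 0, 0]

```text
t: 12.15
ee_pos: [0.5342, -0.125, 0.0479]
tool_rot: [0.705, 0.058, -0.705, 0.058]
wrist_force: [-3.9, 1.3, 21.5]
opening: 0.001
```

```bash
python3 - <<'E'
from h import *
show()
E
```

```text
t 12.15 bin [-94.6 -55.5  47.9] F [-3.9  1.3 21.5] op 0.0 q [-0.23  0.09 -0.17  1.31 -0.    2.75]
```

Call:
step_arm:
  deltas:
    - [0, 0, 0, 1, 0, 0, 0]
    - [0, 0, 0, 2, 0, 0, 0]
    - [0, 0, 0, 2, 0, 0, 0]

```text
t: 12.45
ee_pos: [0.5343, -0.125, 0.0476]
tool_rot: [0.705, 0.057, -0.704, 0.058]
wrist_force: [-8.0, 2.1, 28.4]
opening: -0.003
```

```bash
python3 - <<'E'
from h import *
import cv2
show()
for n,(a,b,c,d) in dict(side=(170,300,230,410)).items():
    im=vision.capture(n)
    cv2.imwrite(f"pics/{n}10.png",cv2.resize(im[a:b,c:d],None,fx=4,fy=4,interpolation=cv2.INTER_CUBIC))
E
```

```text
t 12.45 bin [-94.6 -55.5  47.6] F [-8.   2.1 28.4] op -0.0 q [-0.23  0.09 -0.18  1.3  -0.    2.75]
```

View pics/side10.png

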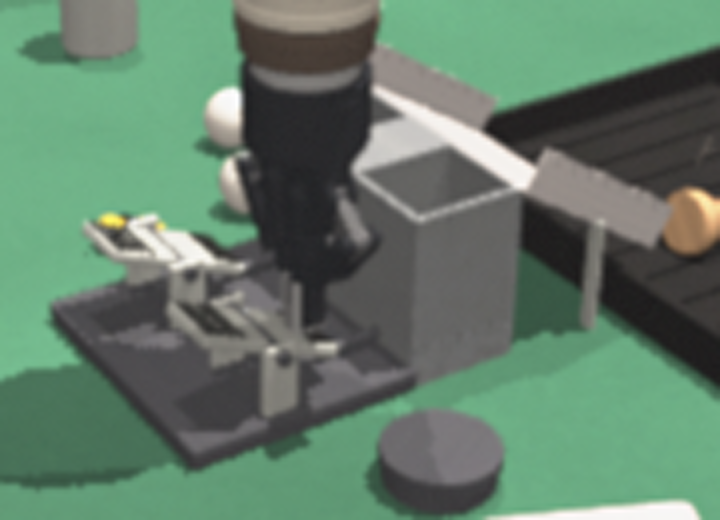

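The floor is down and the pedal is at its stop in its initial attitude. Now I'll lift straight off, then move clear.

Call:
step_arm:
  deltas:
    - [0, 0, 0, -10, 0, 0, 0]
    - [0, 0, 0, -30, 0, 0, 0]
    - [0, 0, 0, -70, 0, 0, 0]
    - [0, 0, 0, -110, 0, 0, 0]
    - [0, 0, 0, -140, 0, 0, 0]
    - [0, 0, 0, -150, 20, 30, 0]
    - [0, 0, 0, -150, 50, 60, 0]
    - [0, 0, 0, -150, 80, 90, 0]

```text
t: 13.3
ee_pos: [0.4572, -0.219, 0.1943]
tool_rot: [-0.704, -0.058, 0.705, -0.058]
wrist_force: [0.8, -1.0, -0.5]
opening: 0.002
```

Call:
step_arm:
  deltas:
    - [0, 0, 0, 0, 30, 20, 0]
    - [0, 0, 0, 0, 60, 40, 0]
    - [0, 0, 0, 0, 90, 60, 0]
    - [0, 0, 0, 0, 120, 80, 0]
    - [0, 0, 0, 0, 120, 80, 0]
    - [0, 0, 0, 0, 120, 80, 0]

```text
t: 13.9
ee_pos: [0.3983, -0.35, 0.1938]
tool_rot: [-0.704, -0.058, 0.705, -0.057]
wrist_force: [0.0, 0.9, 0.2]
opening: 0.001
```

```bash
python3 - <<'E'
from h import *
import cv2
show()
for n in("top","side"):
    im=vision.capture(n);cv2.imwrite(f"pics/{n}11f.png",im)
im=cv2.imread("pics/top11f.png");cv2.imwrite("pics/top11.png",cv2.resize(im[20:275,190:430],None,fx=2.3,fy=2.3,interpolation=cv2.INTER_CUBIC))
E
```

```text
t 13.9 bin [-265.5 -255.3  193.8] F [0.  0.9 0.2] op 0.0 q [-0.72  0.03  0.04  1.59 -0.    2.26]
```

View pics/top11.png

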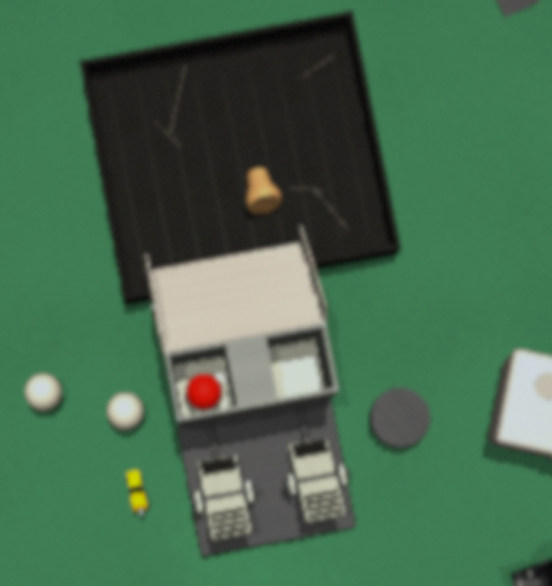

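View pics/side11f.png

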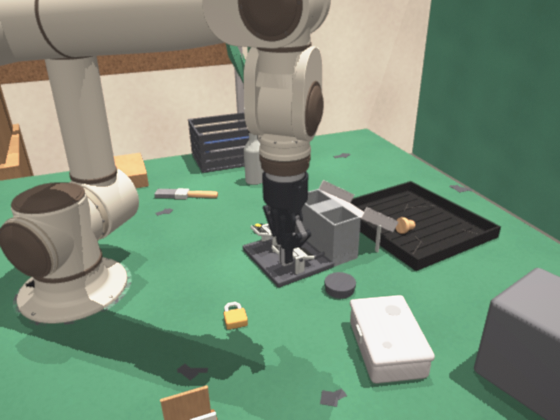

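The knob is in the tray at (262,190), the ball is in its well at (205,392) and the right floor is down. I'll compare the pedal region with the first picture before handing in.

```bash
python3 - <<'E'
import cv2,numpy as np
a=cv2.imread("pics/top0.png").astype(int);b=cv2.imread("pics/top11f.png").astype(int)
d=abs(a-b).max(2)
for n,(y0,y1,x0,x1) in dict(pedR=(205,255,310,345),pedL=(205,265,270,302),ball=(175,205,264,292),floorR=(160,195,302,335),tin=(185,215,345,380),whistle=(220,245,240,260)).items():
    print(n,d[y0:y1,x0:x1].max(),(d[y0:y1,x0:x1]>25).sum())
E
```

```text
pedR 5 0
pedL 5 0
ball 5 0
floorR 167 245
tin 4 0
whistle 7 0
```

```bash
python3 -c "
from rig import r
print(r.finish_job(), r.state()['t'])"
```

```text
the job is handed in; nothing more can be done
the job is handed in; nothing more can be done
```

The job is done and handed in at about 14 s of the 48 s allowed. The knob was in the right well. I pressed the right pedal's toe to its stop, which brought the floor fully up. Then I pushed the knob low down over the sill, and it slid down the chute into the boot tray. Last, I eased the heel back at about 10 mm/s to its stop.

**Final checks:**
- **Knob and floor:** The last pictures show the knob lying inside the tray, clear of the chute, and the right floor down.
- **Everything else nearby:** Comparing the first and last top views, both pedals, the red ball in the left well, the polish tin and the whistle look unchanged. I judged the other bystanders by eye only, and saw nothing moved.
- **Forces:** The largest wrist-force reading was about 36 N, when the toe reached its stop. The arm ended clear of everything.

The two cameras disagreed by about 6 mm in y on the position of the bin's rim, so I used a value in between. It caused no trouble in the moves.

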